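# Set the bearing play under the latched cover

## Robot

A 6-joint arm with a two-finger parallel gripper is mounted at the origin on a cart in front of the work surface, level with it; the furniture and walls round the work are solid. World frame = base frame: x ahead of the robot, y to its left, z up, the work surface at z = 0. Lengths are in mm, angles in degrees, forces in N, time in s.
With the tool pointing down it reaches from about 300 to 850 mm from the base axis. Payload 4.2 kg.
Tool frame: the origin (TCP) lies at the very end of the fingers, on their centre line; the grasp point (between the pads) lies 19 mm behind it; z points along the fingers, y is the line along which they close (so a half turn about z gives the same grasp; the last joint's range is limited). The gripper opens to 91 mm and grips with 3 to 60 N. Pads are 32 mm wide; open, the fingers measure 118 mm over their backs; the gripper's body (76 mm by 178 mm) begins 60 mm behind the grasp point.
Start: joints at [-77.922, 18.312, 89.639, -0, 72.044, -1.146], TCP at [131.537, -559.769, 213.976] pointing down, gripper open.
Joint ranges: [-177.97, 177.97], [-48.28, 115.42], [12.27, 149.76], [-77.06, 257.06], [2.81, 150.46], [-146.56, 146.56]. Speed limits (degrees/s): [147.25, 147.25, 180, 180, 180, 180].

## Interface

Orientations are given as [roll, pitch, yaw] about the fixed x, y, z axes, in that order (R = Rz(yaw) Ry(pitch) Rx(roll)).
In Python, from workcell import * gives the robot as it stands.
- The arm moves only by the tool move_arm, never from a script. Its argument "motion" is a list of rows, each a list of 3 entries, a list of its own where there are three numbers: the finger opening in mm, from 0 to 91.2, then the shift along the world's x, y, z in units of 25 mm (1.0 is 25 mm), then the turn, a rotation vector about the world's x, y, z in units of 4 degrees (1.0 is 4 degrees). In form: [[grip, [x, y, z], [ax, ay, az]], ...]. A call has 1 to 20 rows; each row shifts and turns the commanded pose from where the row before left it; what a row does not reach is not made up. A row lasts 1/12 s, in which the tool goes at most 41.7 mm and 7.16 degrees, less where a joint would pass 70% of its speed; a pose out of reach is approached as far as the arm can. A call with a number of a shift or a turn outside -1 to 1 is refused whole. A call with a gripper value outside its range is refused whole. The fingers move at their own pace and stop on an object; "grip_force" is the grip in N (left out, the last holds). Time passes only in rows, so rows that do not move let the fingers close. It gives the time, the measured TCP pose, the force, the opening and the grip force at its end, in the units of the state.
- state(): the state, without advancing time (a new reading comes with each control period).
- grab_frame(name): name is "scene" or "top" or "wrist"; returns the picture (420x560x3 uint8, blue, green, red); there is no depth.
- camera_info(name): a dict with "fx", "fy", "cx", "cy" (pixels), "rvec" (rotation vector, rad) and "tvec" (3), from world to camera coordinates, as OpenCV has them. Camera axes: x right, y down, z forward; pixel columns grow to the right and rows downward; lengths in mm; the calibration is good to about 2 mm. A picture is of the moment at which its call begins: read the wrist's pose just before it. camera_info takes no time and is no camera call; for the wrist camera it gives the pose at the moment of the call.
- job_done(): hands the job in; it is judged then, once.
The state is a dict: "time_s": time; "qpos": joint angles; "qvel": joint speeds; "effort": joint torques, N m; "ee_pos": TCP position; "ee_rot": TCP orientation; "force": force on the tool from outside, world axes, zero at the start; "torque": the same for the moment, N m; "gripper_width": finger opening in mm; "gripper_force": force on a finger pad.
Only numpy, scipy, OpenCV 4.12 (cv2) and the standard library are available. Lean on these libraries where they do the work, as an engineer would, in place of code of your own. Each camera call takes 0.05 s, during which the arm holds its last target. There are 200 camera calls.

## Task

Swing the latch lever clear of the cover of the small bearing housing and open the cover fully. Then screw the knurled nut on the upright spindle clockwise until it bottoms out, back it off a quarter turn, and finish still gripping the nut there with the fingers, the cover left open. Do not knock the nail tin, screwdriver, wood offcut, torch or dowel about.

Things in the scene. Friction and masses are not known exactly. Their poses are not given: they have to be found in the camera images.
- housing: Grey bearing housing, screwed down: open tub 150 (x) by 160 (y) mm, walls 6 mm thick, 44 mm high, two 200 mm wide feet. Origin under its centre, on the spindle's axis; x points away from the robot (to the cover's hinge), y left, z up. The spindle is 17 mm thick, its top 80 mm above the bench; the boss under the nut is 34 mm thick, its top at 42 mm, widening to 68 mm below 20 mm.
- latch (a joint): Angle of the swivel latch about its vertical pivot, rad: 0 = its nose lies over the cover's keeper and blocks the cover; grows as it is turned clockwise seen from above, end stop 1.57. Stays where left; about 0.05 N m of friction. Free of the cover from about 1.1.
- latch_pivot (a point): The latch's pivot axis, on a post at the front right corner of the housing; the point is at the underside of the lever, 52 mm above the bench. At 0 the nose points from here 26 mm along the housing's +x, the tail 42 mm along -y.
- latch_fin (a point): Middle of the upright thumb fin on the latch's tail, 34 mm from the pivot (along the housing's -y at joint 0; turns with the latch towards -x), 76 mm above the bench. The fin is 9 mm thick in the direction of its swing, 18 mm wide along the tail, 32 mm high; it stands on the 5 mm thick lever.
- lid (a joint): Angle of the sheet-metal cover about its hinge on the housing's far rim, rad: 0 = shut, end stop 1.8 = fully open, leaning back. It stays where left (0.3 N m friction; the cover weighs 0.25 kg).
- lid_hinge (a point): Middle of the cover's hinge line, which runs along the housing's y axis, 75 mm behind the spindle and 44 mm above the bench. The cover is 150 mm deep, 160 mm wide, 42 mm high.
- lid_handle (a point): Middle of the round bar handle (10 mm thick, 64 mm free length, along the housing's y axis) on the cover's front face, 45 mm in front of that face (its middle). With the cover shut it is 195 mm nearer to the robot than the hinge and 26 mm higher than it; it turns with the cover.
- nut (a joint): How far the knurled nut is screwed on, rad: grows clockwise seen from above; at 2.8 it bottoms out against the boss (hard stop). It starts somewhere between 0.2 and 1.6, sinks 6 mm a full turn, has 0.06 N m of friction and stays where left.
- nut_mid (a point): Centre of the knurled steel nut: a 40 mm round, 28 mm high, axis upright, a dark index notch on its top; 56 mm above the bench when bottomed out.
- nail_tin: Bystander, leave alone: small open tin of nails, 67 mm round, 43 mm high, left of the housing. Origin at its underside.
- screwdriver_small: Bystander, leave alone: small screwdriver, 145 mm long, lying left of the housing towards the robot.
- offcut_1: Bystander, leave alone: pale wood offcut 53 x 67 x 16 mm, right of the housing.
- torch: Bystander, leave alone: small black torch, 119 mm long, 34 mm high, lying right of the housing.
- dowel_piece: Bystander, leave alone: length of 15 mm dowel, 130 mm long, lying in front of the housing near the bench's edge.

How it is judged (in metres and radians):
On the way, in this order (a step that is already met when the one before it is completed fails the run):
1. the latch is swung free while the cover is still shut (value of joint latch above 1.05 rad and value of joint lid below 0.1 rad), for 0.1 s.
2. the cover is open (value of joint lid above 1.5 rad), for 0.2 s.
3. the nut is bottomed out (value of joint nut above 2.72 rad), for 0.1 s.
At the end, for the whole second after the job is handed in: The nut stands a quarter turn (1.57 rad, within 0.25) back from bottomed out, at rest and gripped: the fingers bear on it with more than 5 N and the grasp point is within 30 mm of its centre. The cover is still open (over 1.4 rad) and the latch free (over 1.0 rad) (value of joint nut between 0.98 and 1.48 rad and velocity of joint nut between -0.1 and 0.1 rad/s and contact force between the fingers and nut above 5 N and distance between the grasp point and nut_mid below 0.03 m and value of joint lid above 1.4 rad and value of joint latch above 1 rad); the arm keeps its last pose, push and grip.
It fails at once if a bystander is shifted by more than 3 cm (distance of any of nail_tin, screwdriver_small, offcut_1, torch, dowel_piece from where it was at the start of the episode above 0.03 m).
It also fails if it takes over 72 s, if anything falls off the work surface, if the arm or the gripper's body presses on something with over 40 N, if the wrist force passes 120 N, or if a joint passes its speed limit or range.

## Working session

There is one attempt and no reset: what is moved stays moved. The work goes in short steps, Python scripts to look and compute and a tool call to move; the robot and the scene stay as the last step left them, time stands still between calls to the robot, and variables do not carry over. Pictures are saved under pics/ and viewed, at most 10 in all, crops included, and the job is handed in when it is done.

Besides the shell and the picture viewer there is one more tool, called after "Request:" as name([rows], argument=value, ...), one row to a line, values as JSON. move_arm: Moves the arm, as the interface text tells. Shifts and turns lie within -1 to 1; 1 stands for 25 mm of shift or 4 degrees of turn. Its arguments: {"type":"object","properties":{"motion":{"type":"array","items":{"type":"array"}},"grip_force":{"type":"number"}},"required":["motion"]}

```bash
mkdir -p pics; ls; python3 - <<'E'
from workcell import *
import cv2
for n in("scene","top"):
    cv2.imwrite(f"pics/{n}0.png",grab_frame(n)); print(n,camera_info(n))
print(state())
E
```

```text
pics
scene {'fx': 535.0792792519707, 'fy': 535.0792792519707, 'cx': 266.42388143206307, 'cy': 199.97213207432097, 'rvec': array([ 0.53703435, -2.51337138,  1.37890067]), 'tvec': array([ 466.29088029,  156.09282763, 1030.32308346])}
top {'fx': 395.5861516380716, 'fy': 395.5861516380716, 'cx': 280.3127592613562, 'cy': 207.57775170669376, 'rvec': array([ 2.14164383, -2.1823097 ,  0.20253369]), 'tvec': array([  3.87519664, 530.45467078, 849.30836719])}
{'time_s': 0.1, 'qpos': array([-7.79215165e+01,  1.83464406e+01,  8.97005877e+01, -1.14899755e-03,
        7.20450466e+01, -1.14771468e+00]), 'qvel': array([-0.03686505, -0.16332751, -0.0822732 ,  0.04477746,  0.05948208,
        0.03622748]), 'effort': array([ 1.33636581e-04, -4.13333666e+01, -2.32510132e+01,  7.28654210e-02,
        4.22020792e-02, -5.55460599e-05]), 'ee_pos': array([ 131.43615377, -559.29294666,  213.21184267]), 'ee_rot': array([-1.79907922e+02, -7.52014260e-04,  1.32265527e+01]), 'force': array([-0.11993246, -0.21116619,  0.94271374]), 'torque': array([ 0.03897594, -0.01211958, -0.05671337]), 'gripper_force': 0.0, 'gripper_width': 90.79176774891329}
```

View pics/scene0.png

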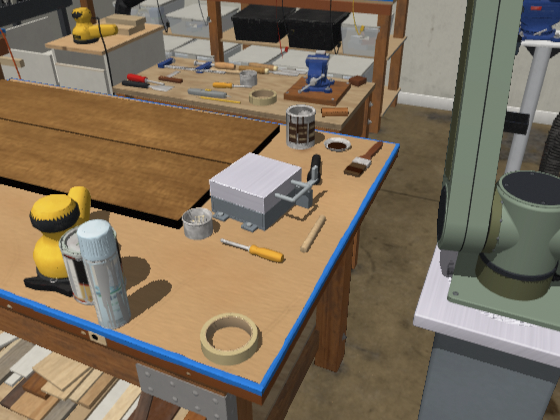

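View pics/top0.png

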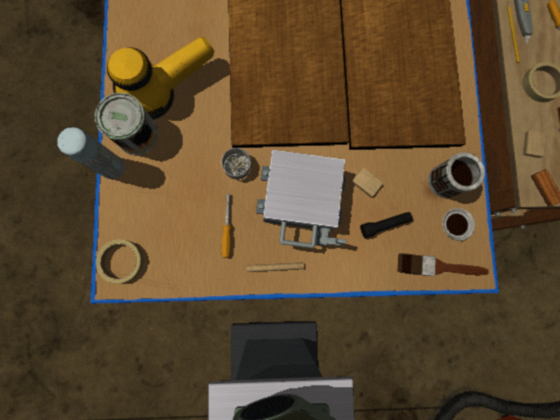

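The top view shows the housing at about (305,190), the handle bar at about (298,245), and the latch at about (325,238) with its fin near (340,242). The torch is at (387,225), the offcut at (368,183), the tin at (237,164) and the dowel at (275,267). I'll zoom in to fit the pose.

```bash
python3 - <<'E'
import cv2
a=cv2.imread("pics/top0.png")[140:280,220:420]; cv2.imwrite("pics/top0c.png",cv2.resize(a,None,fx=4,fy=4,interpolation=cv2.INTER_CUBIC))
a=cv2.imread("pics/scene0.png")[140:260,180:340]; cv2.imwrite("pics/scene0c.png",cv2.resize(a,None,fx=5,fy=5,interpolation=cv2.INTER_CUBIC))
E
```

```text
(no output)
```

View pics/top0c.png

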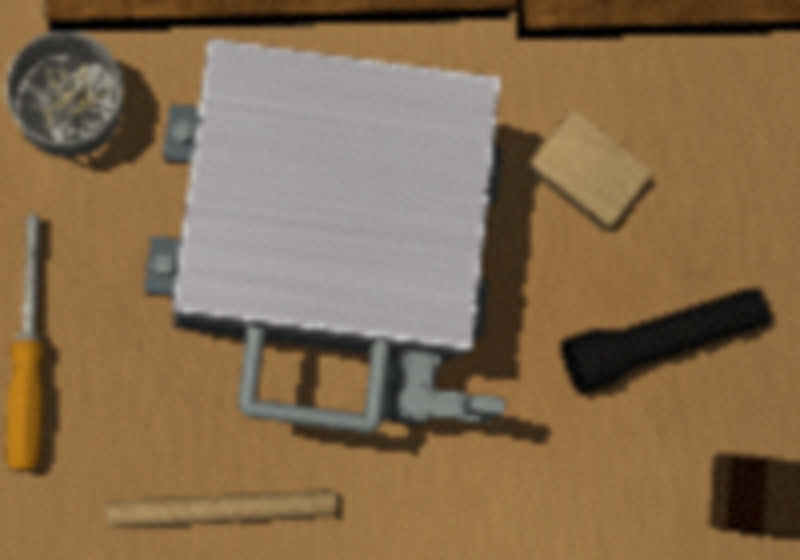

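View pics/scene0c.png

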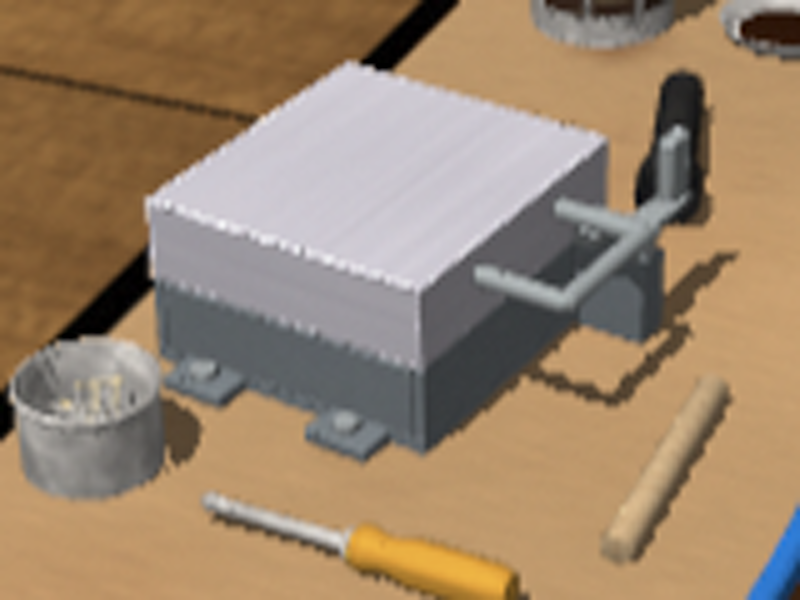

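Lid-top corners in the top crop are (209,41), (498,77), (470,348) and (175,313). In the scene crop they are (350,65), (606,140), (420,292) and (150,200). I'll fit the pose.

```bash
cat > h.py <<'E'
import numpy as np,cv2
from workcell import *
def proj(n,P):
    c=camera_info(n);K=np.array([[c['fx'],0,c['cx']],[0,c['fy'],c['cy']],[0,0,1]])
    return cv2.projectPoints(np.float64(P).reshape(-1,3),c['rvec'],c['tvec'],K,None)[0][:,0]
def w(p,P):
    a=p[2];P=np.float64(P).reshape(-1,3);c,s=np.cos(a),np.sin(a)
    return np.c_[p[0]+c*P[:,0]-s*P[:,1],p[1]+s*P[:,0]+c*P[:,1],P[:,2]]
E
python3 - <<'E'
from h import *
from scipy.optimize import least_squares
L=[(75,80,86),(75,-80,86),(-75,-80,86),(-75,80,86)]
T=np.array([(209,41),(498,77),(470,348),(175,313)])/4+[220,140]
S=np.array([(350,65),(606,140),(420,292),(150,200)])/5+[180,140]
S=S[[0,1,2,3]]; LS=[L[0+1],L[2],L[3],L[0]]
T-=.4;S-=.4
f=lambda p:np.r_[(proj("top",w(p,L))-T).ravel(),(proj("scene",w(p,LS))-S).ravel()]
r=least_squares(f,[500,0,0]);p=r.x
print(p,np.degrees(p[2]));print(r.fun.reshape(-1,2).round(1))
for k,c in dict(handle=(-120,0,70),hinge=(75,0,44),nut=(0,0,56)).items(): print(k,w(p,c).round(1), (proj("top",w(p,c))-[220,140])*4)
# latch pivot: lever pixel / fin top
from scipy.optimize import minimize
for px in [(490,405),(418,405)]:
    u=np.array(px)/4+[220,140]; z=92 if px[0]>450 else 57
    q=least_squares(lambda v:(proj("top",[[v[0],v[1],z]])-u).ravel(),[400,-60]).x
    c,s=np.cos(p[2]),np.sin(p[2]);d=q-p[:2];print(q,"housing:",c*d[0]+s*d[1],-s*d[0]+c*d[1])
E
```

```text
[ 5.64914380e+02 -5.64774190e+01 -1.44772015e-01] -8.29482546544836
[[-0.2 -0. ]
 [ 0.4  0.5]
 [ 0.4  0.7]
 [-0.6 -0.1]
 [-0.9 -0.7]
 [ 0.5 -0.7]
 [ 0.3 -0.2]
 [-1.1  0. ]]
handle [[446.2 -39.2  70. ]] [[308.45807072 416.4774614 ]]
hinge [[639.1 -67.3  44. ]] [[344.62252586  78.98723185]]
nut [[564.9 -56.5  56. ]] [[331.58594143 203.10375816]]
[ 449.10378113 -132.95565481] housing: -103.56581045534938 -92.38581172729194
[ 451.96167569 -100.29761393] housing: -105.44928499608831 -59.6571130241675
```

The fit is good. The housing is at (565,-56.5) with yaw -8.3°, the latch pivot at about (452,-100) and the fin at about (449.5,-133). Next I'll move behind the fin with the fingers closed.

Request:
move_arm([
  [0,[0.75,0.91,0],[0,0,-0.3]],
  [0,[0.75,0.91,0],[0,0,-0.3]],
  [0,[0.75,0.91,0],[0,0,-0.3]],
  [0,[0.75,0.91,0],[0,0,-0.3]],
  [0,[0.75,0.91,0],[0,0,-0.3]],
  [0,[0.75,0.91,0],[0,0,-0.3]],
  [0,[0.75,0.91,0],[0,0,-0.3]],
  [0,[0.75,0.91,0],[0,0,-0.3]],
  [0,[0.75,0.91,0],[0,0,-0.3]],
  [0,[0.75,0.91,0],[0,0,-0.3]],
  [0,[0.75,0.91,0],[0,0,-0.3]],
  [0,[0.75,0.91,0],[0,0,-0.3]],
  [0,[0.75,0.91,0],[0,0,-0.3]],
  [0,[0.75,0.91,0],[0,0,-0.3]],
  [0,[0.75,0.91,0],[0,0,-0.3]],
  [0,[0.75,0.91,0],[0,0,-0.3]],
  [0,[0.75,0.91,0],[0,0,-0.3]],
  [0,[0.75,0.91,0],[0,0,-0.3]],
], grip_force=20)

```text
time_s: 1.6
ee_pos: [469.5, -148.9, 213.7]
ee_rot: [180.0, 0.0, -8.4]
force: [-0.3, 0.7, 0.3]
gripper_width: 0.6
gripper_force: 0.0
```

Request:
move_arm([
  [0,[0.1,0,-0.8],[0,0,0]],
  [0,[0,0,-0.8],[0,0,0]],
  [0,[0,0,-0.8],[0,0,0]],
  [0,[0,0,-0.8],[0,0,0]],
  [0,[0,0,-0.8],[0,0,0]],
  [0,[0,0,-0.8],[0,0,0]],
  [0,[0,0,-0.8],[0,0,0]],
  [0,[0,0,-0.3],[0,0,0]],
  [0,[0,0,0],[0,0,0]],
])

```text
time_s: 2.35
ee_pos: [470.2, -149.8, 64.8]
ee_rot: [-180.0, 0.2, -8.4]
force: [0.8, 0.5, 0.2]
gripper_width: 0.5
gripper_force: 0.0
```

```bash
python3 - <<'E'
import cv2,numpy as np
from h import *
a=grab_frame("top")[140:280,220:420]; b=grab_frame("wrist")
cv2.imwrite("pics/a1.png",np.hstack([cv2.resize(a,(400,280)),cv2.resize(b,(373,280))]))
E
```

```text
(no output)
```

View pics/a1.png

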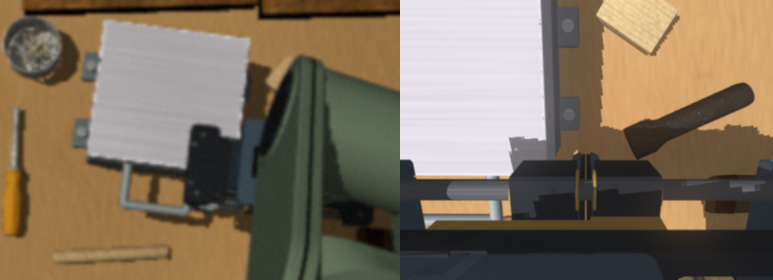

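The closed fingers stand beside the lid's front right corner, behind the fin. I'll sweep the fin round towards -x.

Request:
move_arm([
  [0,[-0.29,0.12,0],[0,0,0]],
  [0,[-0.29,0.1,0],[0,0,0]],
  [0,[-0.29,0.12,0],[0,0,0]],
  [0,[-0.29,0.12,0],[0,0,0]],
  [0,[-0.28,0.2,0],[0,0,0]],
  [0,[-0.28,0.2,0],[0,0,0]],
  [0,[-0.16,0.17,0],[0,0,0]],
  [0,[-0.16,0.17,0],[0,0,0]],
  [0,[-0.06,0.11,0],[0,0,0]],
  [0,[-0.06,0.11,0],[0,0,0]],
  [0,[0,0,0],[0,0,0]],
])

```text
time_s: 3.37
ee_pos: [417.1, -114.1, 66.4]
ee_rot: [-180.0, 0.0, -8.4]
force: [-1.1, 1.1, 1.2]
gripper_width: 0.3
gripper_force: 0.1
```

Request:
move_arm([
  [0,[0,-0.3,0.1],[0,0,0]],
  [0,[0,0,0.9],[0,0,1]],
  [0,[0,0,0.9],[0,0,1]],
  [0,[0,0,0.9],[0,0,1]],
  [0,[0,0,0.9],[0,0,1]],
  [0,[0,0,0.9],[0,0,1]],
  [35,[0,0,0],[0,0,1]],
  [35,[0,0,0],[0,0,1]],
  [35,[0,0,0],[0,0,1]],
  [35,[0,0,0],[0,0,1]],
  [35,[0,0,0],[0,0,1]],
  [35,[0,0,0],[0,0,1]],
  [35,[0,0,0],[0,0,1]],
  [35,[0,0,0],[0,0,1]],
  [35,[0,0,0],[0,0,1]],
  [35,[0,0,0],[0,0,1]],
  [35,[0,0,0],[0,0,1]],
  [35,[0,0,0],[0,0,1]],
  [35,[0,0,0],[0,0,1]],
])

```text
time_s: 4.95
ee_pos: [417.5, -122.7, 181.5]
ee_rot: [-180.0, -0.0, 63.8]
force: [-0.3, 0.1, -0.2]
gripper_width: 35.1
gripper_force: 0.0
```

```bash
python3 - <<'E'
import cv2,numpy as np
from h import *
a=grab_frame("scene")[140:260,180:340]; b=grab_frame("wrist"); print(state()['qpos'],state()['ee_pos'],state()['ee_rot'])
cv2.imwrite("pics/a2.png",np.hstack([cv2.resize(a,(400,300)),cv2.resize(b,(400,300))]))
p=[564.9,-56.5,-.1448]
print((proj("wrist",w(p,[(-120,0,70),(-120,32,70),(-120,-32,70)]))/1.4).round())
E
```

```text
[-1.78882653e+01  7.20112089e+00  1.09568797e+02  4.30260360e-03
  6.32578066e+01  8.51861147e+00] [ 417.4892052  -122.64308406  181.45045967] [-1.79972013e+02  3.07704576e-04  6.35911863e+01]
[[189.  74.]
 [179.  44.]
 [198. 102.]]
```

View pics/a2.png

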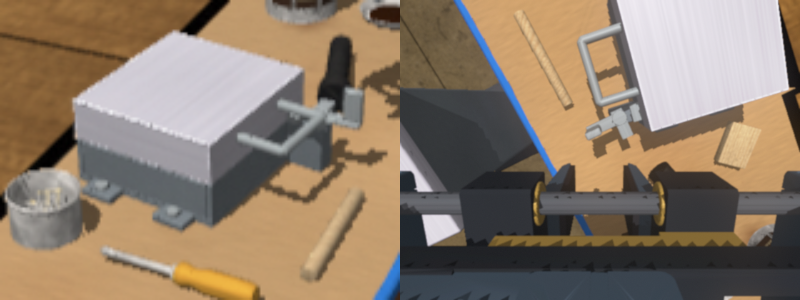

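The latch is swung about 85–90° clear, and the handle bar matches its predicted spot. Now I'll grip the handle.

Request:
move_arm([
  [35,[0.23,0.67,0],[0,0,0.9]],
  [35,[0.23,0.67,0],[0,0,0.9]],
  [35,[0.23,0.67,0],[0,0,0.9]],
  [35,[0.23,0.67,0],[0,0,0.9]],
  [35,[0.23,0.67,0],[0,0,0.9]],
  [35,[0,0,-0.86],[0,0,0]],
  [35,[0,0,-0.86],[0,0,0]],
  [35,[0,0,-0.86],[0,0,0]],
  [35,[0,0,-0.86],[0,0,0]],
  [35,[0,0,-0.86],[0,0,0]],
  [35,[0,0,-0.86],[0,0,0]],
  [35,[0,0,0],[0,0,0]],
  [0,[0,0,0],[0,0,0]],
  [0,[0,0,0],[0,0,0]],
  [0,[0,0,0],[0,0,0]],
  [0,[0,0,0],[0,0,0]],
], grip_force=10)

```text
time_s: 6.38
ee_pos: [447.3, -38.7, 53.7]
ee_rot: [179.8, -0.0, 81.6]
force: [0.3, -0.1, -0.2]
gripper_width: 11.0
gripper_force: 1.7
```

```bash
python3 - <<'E'
import numpy as np
a=np.radians(7.6+np.linspace(0,101,21));R=196.7
x=75-R*np.cos(a);z=44+R*np.sin(a);d=np.diff(np.c_[x*.9895,x*-.1442,z],axis=0)/25
print(d.round(2).tolist(),d.sum(0))
E
```

```text
[[0.12, -0.02, 0.68], [0.18, -0.03, 0.67], [0.24, -0.03, 0.65], [0.29, -0.04, 0.63], [0.35, -0.05, 0.6], [0.4, -0.06, 0.57], [0.44, -0.06, 0.53], [0.49, -0.07, 0.49], [0.53, -0.08, 0.44], [0.57, -0.08, 0.39], [0.6, -0.09, 0.34], [0.63, -0.09, 0.29], [0.65, -0.09, 0.23], [0.66, -0.1, 0.17], [0.68, -0.1, 0.11], [0.68, -0.1, 0.05], [0.69, -0.1, -0.01], [0.68, -0.1, -0.07], [0.67, -0.1, -0.13], [0.66, -0.1, -0.19]] [10.20021693 -1.48647931  6.41644857]
```

Request:
move_arm([
  [0,[0.12,-0.02,0.68],[0,0,0]],
  [0,[0.18,-0.03,0.67],[0,0,0]],
  [0,[0.24,-0.03,0.65],[0,0,0]],
  [0,[0.29,-0.04,0.63],[0,0,0]],
  [0,[0.35,-0.05,0.6],[0,0,0]],
  [0,[0.4,-0.06,0.57],[0,0,0]],
  [0,[0.44,-0.06,0.53],[0,0,0]],
  [0,[0.49,-0.07,0.49],[0,0,0]],
  [0,[0.53,-0.08,0.44],[0,0,0]],
  [0,[0.57,-0.08,0.39],[0,0,0]],
])

```text
time_s: 7.22
ee_pos: [534.1, -51.8, 195.4]
ee_rot: [-179.7, 0.1, 81.6]
force: [-7.4, -1.1, 4.0]
gripper_width: 9.5
gripper_force: 10.0
```

Request:
move_arm([
  [0,[0.6,-0.09,0.34],[0,0,0]],
  [0,[0.63,-0.09,0.29],[0,0,0]],
  [0,[0.65,-0.09,0.23],[0,0,0]],
  [0,[0.66,-0.1,0.17],[0,0,0]],
  [0,[0.68,-0.1,0.11],[0,0,0]],
  [0,[0.68,-0.1,0.05],[0,0,0]],
  [0,[0.69,-0.1,-0.01],[0,0,0]],
  [0,[0.68,-0.1,-0.07],[0,0,0]],
  [0,[0.67,-0.1,-0.13],[0,0,0]],
  [0,[0.66,-0.1,-0.19],[0,0,0]],
  [0,[0,0,0],[0,0,0]],
  [0,[0,0,0],[0,0,0]],
])

```text
time_s: 8.22
ee_pos: [702.8, -76.7, 214.4]
ee_rot: [179.8, 0.1, 81.6]
force: [2.7, -2.8, 1.4]
gripper_width: 10.1
gripper_force: 10.0
```

The cover is at about 1.76 rad. I'll release it, lift off and move over the nut.

Request:
move_arm([
  [35,[0,0,0],[0,0,0]],
  [35,[0,0,0],[0,0,0]],
  [35,[0,0,0.1],[0,0,0]],
  [35,[0,0,0.7],[0,0,0]],
  [35,[0,0,0.9],[0,0,0]],
  [35,[0,0,0.9],[0,0,0]],
  [70,[-0.92,0.13,0],[0,0,0.8]],
  [70,[-0.92,0.13,0],[0,0,0.8]],
  [70,[-0.92,0.14,0],[0,0,0.8]],
  [70,[-0.92,0.14,0],[0,0,0.8]],
  [70,[-0.92,0.14,0],[0,0,0.8]],
  [70,[-0.92,0.13,0],[0,0,0.8]],
  [70,[0,0,-0.9],[0,0,1]],
  [70,[0,0,-0.9],[0,0,1]],
  [70,[0,0,-0.9],[0,0,0.2]],
  [70,[0,0,-0.9],[0,0,0]],
  [70,[0,0,-0.5],[0,0,0]],
  [70,[0,0,0],[0,0,0]],
])

```text
time_s: 9.72
ee_pos: [560.6, -54.8, 173.2]
ee_rot: [-179.6, -0.2, 109.6]
force: [-0.4, 0.6, -0.1]
gripper_width: 70.1
gripper_force: 0.0
```

```bash
python3 - <<'E'
import cv2,numpy as np
from h import *
b=grab_frame("wrist");a=grab_frame("scene")[90:260,150:377]; print(state()['qpos'].round(1))
cv2.imwrite("pics/a3.png",np.hstack([cv2.resize(a,(400,300)),cv2.resize(b,(400,300))]))
p=[564.9,-56.5,-.1448]
print((proj("wrist",w(p,[(0,0,72),(0,0,80),(20,0,72),(-20,0,72),(0,20,72),(0,-20,72)]))/1.4).round())
E
```

```text
[ -6.8  19.   94.3   0.   66.8 -26.4]
[[200. 154.]
 [200. 156.]
 [215. 162.]
 [185. 146.]
 [209. 139.]
 [192. 169.]]
```

View pics/a3.png

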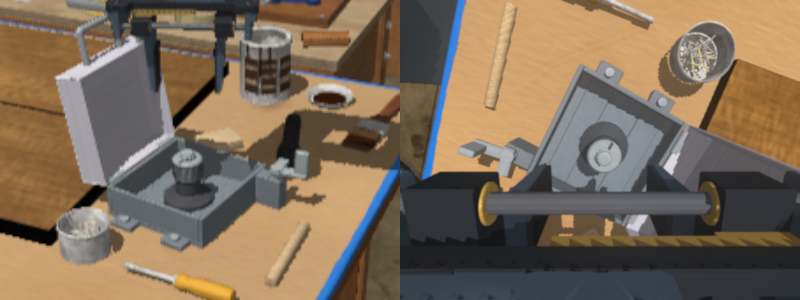

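The nut is exactly where predicted, at (601,154) in the wrist view. The cover leans back open. I'll descend and grip.

Request:
move_arm([
  [70,[0.17,-0.07,-0.85],[0,0,0]],
  [70,[0,0,-0.85],[0,0,0]],
  [70,[0,0,-0.85],[0,0,0]],
  [70,[0,0,-0.85],[0,0,0]],
  [70,[0,0,-0.85],[0,0,0]],
  [70,[0,0,-0.85],[0,0,0]],
  [70,[0,0,0],[0,0,0]],
  [0,[0,0,0],[0,0,0]],
  [0,[0,0,0],[0,0,0]],
  [0,[0,0,0],[0,0,0]],
  [0,[0,0,0],[0,0,0]],
  [0,[0,0,0],[0,0,0]],
  [0,[0,0,0],[0,0,0]],
], grip_force=30)

```text
time_s: 10.9
ee_pos: [567.1, -57.8, 49.7]
ee_rot: [-179.9, 0.0, 109.7]
force: [-3.8, -1.5, 6.1]
gripper_width: 39.2
gripper_force: 30.0
```

Request:
move_arm([
  [0,[0,0,0],[0,0,-1]],
  [0,[0,0,0],[0,0,-1]],
  [0,[0,0,0],[0,0,-1]],
  [0,[0,0,0],[0,0,-1]],
  [0,[0,0,0],[0,0,-1]],
])

```text
time_s: 11.32
ee_pos: [566.7, -57.9, 49.4]
ee_rot: [-179.9, 0.1, 89.5]
force: [-3.6, -2.6, 4.7]
gripper_width: 39.2
gripper_force: 30.0
```

```bash
python3 -c "
from h import *
for k,v in state().items(): print(k,np.round(v,2))"
```

```text
time_s 11.32
qpos [-6.9400e+00  2.6530e+01  1.0297e+02 -9.0000e-02  5.0580e+01 -6.3500e+00]
qvel [-5.000e-02 -1.000e-02  4.000e-02 -5.000e-02  8.000e-02  4.755e+01]
effort [  1.37 -41.62 -19.     0.75  -1.12  -0.62]
ee_pos [566.71 -57.87  49.37]
ee_rot [-1.799e+02  6.000e-02  8.947e+01]
force [-3.65 -2.55  4.67]
torque [-0.42  0.58  0.06]
gripper_force 30.0
gripper_width 39.18
```

Request:
move_arm([
  [0,[0,0,0],[0,0,-1]],
  [0,[0,0,0],[0,0,-1]],
  [0,[0,0,-0.02],[0,0,-1]],
  [0,[0,0,0],[0,0,-1]],
  [0,[0,0,0],[0,0,-1]],
  [0,[0,0,-0.02],[0,0,-1]],
  [0,[0,0,0],[0,0,-1]],
  [0,[0,0,0],[0,0,-1]],
  [0,[0,0,0],[0,0,-1]],
  [0,[0,0,0],[0,0,-1]],
  [0,[0,0,0],[0,0,-1]],
])

```text
time_s: 12.23
ee_pos: [565.8, -57.5, 48.6]
ee_rot: [-179.9, 0.2, 45.5]
force: [-5.8, -1.5, 7.2]
gripper_width: 39.2
gripper_force: 30.0
```

```bash
python3 -c "
from h import *
for k,v in state().items(): print(k,np.round(v,2)) if k in('qpos','torque') else 0"
```

```text
qpos [-6.9300e+00  2.6570e+01  1.0306e+02 -6.0000e-02  5.0570e+01  3.7660e+01]
torque [-0.19  1.04  0.03]
```

Turned about 64° so far with no stop. I'll continue in small chunks.

Request:
move_arm([
  [0,[0,0,0],[0,0,-1]],
  [0,[0,0,0],[0,0,-1]],
  [0,[0,0,-0.02],[0,0,-1]],
  [0,[0,0,0],[0,0,-1]],
  [0,[0,0,0],[0,0,-1]],
])

```text
time_s: 12.65
ee_pos: [566.4, -56.9, 48.2]
ee_rot: [-179.9, 0.1, 25.6]
force: [-3.6, 2.2, 7.4]
gripper_width: 38.9
gripper_force: 30.0
```

```bash
python3 -c "
from h import *
for k,v in state().items(): print(k,np.round(v,2)) if k in('qpos','torque') else 0"
```

```text
qpos [-6.8800e+00  2.6600e+01  1.0307e+02 -2.0000e-02  5.0460e+01  5.7550e+01]
torque [0.43 0.67 0.75]
```

Request:
move_arm([
  [0,[0,0,0],[0,0,-1]],
  [0,[0,0,0],[0,0,-1]],
  [0,[0,0,-0.02],[0,0,-1]],
  [0,[0,0,0],[0,0,-1]],
  [0,[0,0,0],[0,0,-1]],
])

```text
time_s: 13.07
ee_pos: [567.7, -56.6, 47.9]
ee_rot: [-180.0, -0.0, 5.6]
force: [-2.0, 1.9, 6.1]
gripper_width: 39.2
gripper_force: 30.0
```

```bash
python3 -c "
from h import *
for k,v in state().items(): print(k,np.round(v,2)) if k in('qpos','torque') else 0"
```

```text
qpos [-6.8600e+00  2.6650e+01  1.0304e+02  1.0000e-02  5.0290e+01  7.7540e+01]
torque [0.47 0.53 0.74]
```

Torque jumped to 0.75 N·m, so the nut is on its stop and the pads are slipping. I'll hold briefly, then back off 90°.

Request:
move_arm([
  [0,[0,0,0],[0,0,-0.1]],
  [0,[0,0,0],[0,0,0]],
  [0,[0,0,0],[0,0,0]],
  [0,[0,0,0],[0,0,0]],
  [0,[0,0,0],[0,0,1]],
  [0,[0,0,0.01],[0,0,1]],
  [0,[0,0,0],[0,0,1]],
  [0,[0,0,0.01],[0,0,1]],
  [0,[0,0,0],[0,0,1]],
  [0,[0,0,0.01],[0,0,1]],
  [0,[0,0,0],[0,0,1]],
  [0,[0,0,0.01],[0,0,1]],
  [0,[0,0,0],[0,0,1]],
  [0,[0,0,0.01],[0,0,1]],
  [0,[0,0,0],[0,0,1]],
])

```text
time_s: 14.32
ee_pos: [567.4, -56.0, 48.6]
ee_rot: [-179.9, -0.1, 49.4]
force: [-1.5, 4.2, 3.9]
gripper_width: 38.8
gripper_force: 30.0
```

```bash
python3 -c "
from h import *
for k,v in state().items(): print(k,np.round(v,2)) if k in('qpos','torque') else 0"
```

```text
qpos [ -6.86  26.6  103.     0.17  50.44  33.68]
torque [ 0.7   0.31 -0.09]
```

Request:
move_arm([
  [0,[0,0,0],[0,0,1]],
  [0,[0,0,0.01],[0,0,1]],
  [0,[0,0,0],[0,0,1]],
  [0,[0,0,0.01],[0,0,1]],
  [0,[0,0,0],[0,0,1]],
  [0,[0,0,0.01],[0,0,1]],
  [0,[0,0,0],[0,0,1]],
  [0,[0,0,0.01],[0,0,1]],
  [0,[0,0,0],[0,0,1]],
  [0,[0,0,0.01],[0,0,1]],
  [0,[0,0,0],[0,0,1]],
  [0,[0,0,0],[0,0,0.4]],
  [0,[0,0,0],[0,0,0]],
  [0,[0,0,0],[0,0,0]],
  [0,[0,0,0],[0,0,0]],
  [0,[0,0,0],[0,0,0]],
])

```text
time_s: 15.65
ee_pos: [566.6, -55.7, 49.4]
ee_rot: [-179.9, -0.2, 94.8]
force: [-3.1, 4.9, 2.0]
gripper_width: 39.3
gripper_force: 30.0
```

```bash
python3 -c "
from h import *
for k,v in state().items(): print(k,np.round(v,2)) if k in('qpos','torque') else 0
cv2.imwrite('pics/a4.png',cv2.resize(np.hstack([grab_frame('scene')[90:260,150:377],grab_frame('top')[110:280,200:427]]),(796,298)))"
```

```text
qpos [ -6.85  26.53 102.98   0.18  50.63 -11.75]
torque [0.83 0.31 0.07]
```

View pics/a4.png

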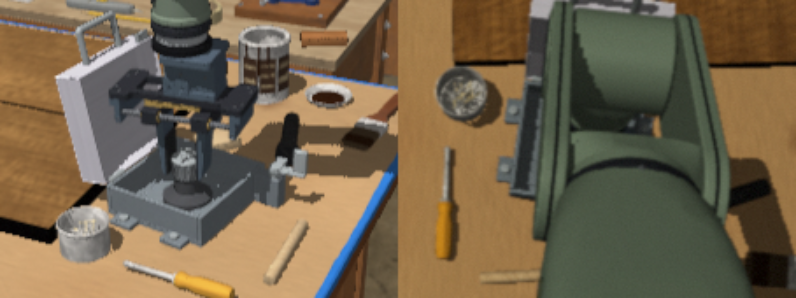

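The nut is backed off 89.4° and still gripped at 30 N. The cover is open, the latch clear and the bystanders undisturbed.

```bash
python3 -c "
from workcell import *
print(job_done())"
```

```text
the job is handed in; nothing more can be done
None
```

I've handed the job in: latch swung clear, cover open at about 1.76 rad (estimated from the arm's path), nut bottomed (wrist torque jumped to 0.75 N·m) then backed off 89° and still gripped at 30 N; the hand-in gave no verdict.

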